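# Lift the check weight with the weight forceps, tips at the mark

### The job

Get the check weight ready for the balance check: prise up the snap-shut lid of the blue weight case with the spatula blade in its front notch until it springs open, put the spatula down on the bench, and take out the steel forceps. Bring the forceps tips round the neck of the small steel check weight that stands on the bench by the touch-screen instrument, under its knob, squeeze until the red pointer stands on the green band (an 11 mm tip gap, loose round the neck) and lift the weight upright, at least 5 cm clear of the bench. Finish still holding it up like that with the gap steady; never touch the weight with the gripper and leave the other things where they are.

Things in the scene. Friction and masses are not known exactly. Their poses are not given: they have to be found in the camera images.
- weight_case: blue plastic case fixed to the bench, 140 (x) x 200 (y) mm: tray 30 mm high, walls 4 mm, plus a 20 mm lid. Origin: centre of its underside; the front is its -x side, the hinge lies along y on the far top edge. Inside, a finger well (floor 6 mm above the bench) runs from y = -14 to +47 mm over 131 mm of x; foam beyond it carries the forceps. Two small weights, 44 mm high, stand at y = -74, x = +-38 mm.
- pry_notch (a point): middle of the pry notch in the case's front wall, under the lid's front edge: 26 mm wide (y), 7 mm high (23 to 30 mm above the bench), open through the wall into over 40 mm of free space. Its axes are the case's, so a blade enters along +x.
- case_lid: the case's lid, 140 x 200 x 20 mm, walls 4 mm, front wall 6 mm thick (it bridges the notch from above); origin in the middle of the hinge line, x away from the front when shut
- lid_angle (a joint): lid angle: 0 shut, 1.95 rad fully open, leaning back. Two ball catches hold it shut: its front edge takes 3 to 4 N to lift and they let go after about 4 mm (0.03 rad); then a spring swings it fully open by itself in about a second and keeps it there.
- spatula_grip (a point): grip point of the loose spatula (45 g, 170 mm long), half-way up its red handle (90 x 14 x 14 mm, lying flat on the bench) and 20 mm behind the handle's front end; x axis along the spatula towards the blade's tip, z up
- spatula_tip (a point): middle of the end of the spatula's stiff steel blade (80 mm long, 12 mm wide, 2 mm thick, at half the handle's height), 100 mm ahead of spatula_grip
- spatula: the same spatula: origin on the underside of its middle, 7 mm below and 15 mm ahead of spatula_grip
- forceps_grip (a point): grip point of the steel forceps: between their two ribbed grips (40 mm long, 10 mm high), 5 mm above the underside; x axis to the tips, z up. They lie flat in the case, tips to its -y, this point 23 mm above the bench. Over the grips (y) 30 mm open, 20 mm at the mark. Hinge 62 mm and heel end 76 mm behind this point; tip middles 48 mm, tip ends 54 mm ahead; the 10 mm high arms end 37 mm ahead.
- forceps: the same forceps (57 g, balanced at the grip point): origin on the underside, 5 mm below forceps_grip, same axes. A cross bar 26 mm ahead, on top, carries a green band 3.4 mm wide; the red pointer on the other arm stands on it when the tip gap is 9 to 13 mm.
- forceps_arm (a joint): closing angle of the forceps' arms: 0 open (tip gap 26 mm), 0.136 rad at the mark (tip gap 11 mm, middle of the green band), 0.22 shut; tip gap = 26 mm - 110 mm x angle. Both arms close evenly between the fingers. About 5 N across the grips to begin to close, 13 N at the mark; they spring open when let go.
- tip_a (a point): inner face of one tip, middle of its plate (24 mm long, 4 mm wide, 3 mm thick, underside level with the forceps' underside, flat on top), 48 mm ahead of the grip point
- tip_b (a point): inner face of the other tip; the tip gap is the distance from tip_a to tip_b
- weight_neck (a point): middle of the neck of the loose check weight, 26 mm above its underside, z up: neck 7 mm thick, from 20 to 32 mm above the underside
- check_weight: the loose steel check weight, 50 g, standing on the bench: body 24 mm across and 20 mm high, neck, knob 16 mm across from 32 to 39 mm; origin in the middle of its underside, z up. A fixed hotplate with two sand trays, 93 mm high, fills x = 0.42 to 0.61, y = -0.23 to 0.15 between it and the case: keep the hand over or clear of it.
- tape_roll: white roll of tape, 72 mm wide, 51 mm high; a bystander, origin on its underside
- crucible: white porcelain crucible, 42 mm wide, 35 mm high; a bystander, origin on its underside
- crucible_lid: white porcelain crucible lid, 45 mm wide, 13 mm high; a bystander, origin on its underside
- petri_dish: covered clear petri dish, 64 mm wide, 16 mm high; a bystander, origin on its underside
- pencil: blue pencil, 140 mm long; a bystander, origin on its underside

How it is judged:
By the outcome, as a careful person would: the job done as asked, in the order asked, and still so for the second after the job is handed in, while the arm keeps its last pose, push and grip.
It also fails if it takes over 64 s, if anything falls off the work surface, if the arm or the gripper's body presses on something with over 40 N, if the wrist force passes 120 N, or if a joint passes its speed limit or range.

### The arm

A 6-joint arm with a two-finger parallel gripper is mounted at the origin on a cart in front of the work surface, level with it; the furniture and walls round the work are solid. World frame = base frame: x ahead of the robot, y to its left, z up, the work surface at z = 0. Lengths are in mm, angles in rad, forces in N, time in s.
With the tool pointing down it reaches from about 400 to 925 mm from the base axis. Payload 12.5 kg.
Tool frame: the origin (TCP) lies at the centre of the arm's flange, where the gripper is bolted on; the fingertips stand 190 mm ahead of it and the grasp point (between the pads) lies 171 mm ahead of it; z points along the fingers, y is the line along which they close (so a half turn about z gives the same grasp; the last joint's range is limited). The gripper opens to 95 mm and grips with 3 to 60 N. Pads are 20 mm wide; open, the fingers measure 119 mm over their backs; the gripper's body (75 mm by 180 mm) begins 59 mm behind the grasp point.
Start: joints at [1.105, 0.491, 1.559, -0, 1.092, -0.106], TCP at [220.031, 584.988, 404.761] pointing down, gripper open.
Joint ranges: [-3.1, 3.1], [-0.84, 2.19], [0.05, 2.79], [-1.13, 4.28], [0.06, 2.93], [-2.69, 2.69]. Speed limits (rad/s): [2.22, 2.22, 2.79, 3.14, 3.14, 3.14].

### API

Orientations are given as [roll, pitch, yaw] about the fixed x, y, z axes, in that order (R = Rz(yaw) Ry(pitch) Rx(roll)).
In Python, from cell import env, read_camera, search_frame, cut_out gives the robot as it stands. The module is installed in compiled form; this text tells all that it offers.
- The arm moves only by the tool move_arm, never from a script. Its argument "commands" is a list of rows, each a list of 3 entries, a list of its own where there are three numbers: the shift along the world's x, y, z normalised to -1 to 1, where 1 is 0.03 m, then the turn about the world's z normalised to -1 to 1, where 1 is 0.08 rad, then the opening, from -1 (shut) to 1 (fully open), so that 0 is half open. A call has 1 to 20 rows; each row shifts and turns the commanded pose from where the row before left it; what a row does not reach is not made up. A row lasts 1/12 s, in which the tool goes at most 41.7 mm and 7.16 degrees, less where a joint would pass 70% of its speed; a pose out of reach is approached as far as the arm can. A call with a number of a shift or a turn outside -1 to 1 is refused whole. A call with a gripper value outside its range is refused whole. The fingers move at their own pace and stop on an object; the grip force is fixed at half the most. Time passes only in rows, so rows that do not move let the fingers close. It gives the time, the measured TCP pose, the force, the opening and the grip force at its end, in the units of the state.
- env.state(): the state, without advancing time (a new reading comes with each control period).
- read_camera(name): name is "scene" or "side" or "wrist"; returns a dict with "image" (420x560x3 uint8, red, green, blue), "fx", "fy", "cx", "cy" (pixels), "rvec" (rotation vector, rad) and "tvec" (3), from world to camera coordinates, as OpenCV has them. Camera axes: x right, y down, z forward; pixel columns grow to the right and rows downward; lengths in mm; the calibration is good to about 2 mm. A picture is of the moment at which its call begins. There is no depth.
- env.job_done(): hands the job in; it is judged then, once.
Trained networks look in a picture, given as the dict that the camera call returned (one of the last four; its "shot" number tells which), for a name from the list of things; names that differ only in an ending like _2 or _b are one class to them, and where a whole thing is asked for, a point or a joint stands for the part that bears it (a point fixed in the world has none). Each returns a list of dicts, best first, with "confidence" (0 to 1); they miss things now and then, are a little off and sometimes report something else, mostly with a low value. They report only what shows in the picture. A call takes as long as a camera call.
- search_frame(thing, picture): "at" ([column, row] in pixels, amid what is visible of it).
- cut_out(thing, picture): "region" (420x560 bool, what is visible of it) and "at" ([column, row] in pixels, amid what is visible of it).
The state is a dict: "t": time; "joints": joint angles; "qvel": joint speeds; "tau": joint torques, N m; "eef_pos": TCP position; "tcp_rot": TCP orientation; "ft_force": force on the tool from outside, world axes, zero at the start; "moment": the same for the moment, N m; "opening": opening from 0.0 (shut) to 1.0 (fully open); "grip_force": force on a finger pad.
Only numpy, scipy, OpenCV 4.12 (cv2) and the standard library are available. Lean on these libraries where they do the work, as an engineer would, in place of code of your own. Each camera call takes 0.05 s, during which the arm holds its last target. There are 200 camera calls.

## Working session

There is one attempt and no reset: what is moved stays moved. The work goes in short steps, Python scripts to look and compute and a tool call to move; the robot and the scene stay as the last step left them, time stands still between calls to the robot, and variables do not carry over. Pictures are saved under pics/ and viewed, at most 12 in all, crops included, and the job is handed in when it is done.

Besides the shell and the picture viewer there is one more tool, called after "Request:" by a JSON object that holds its "op" and its "data", one argument or row to a line. move_arm: Moves the arm, as the interface text tells. Its arguments: {"type":"object","properties":{"commands":{"type":"array","items":{"type":"array"}}},"required":["commands"]}

```bash
mkdir -p pics; cat > h.py <<'E'
import numpy as np, cv2
from cell import env, read_camera, search_frame, cut_out
def cam(p):
    K=np.array([[p['fx'],0,p['cx']],[0,p['fy'],p['cy']],[0,0,1.]]); R=cv2.Rodrigues(np.array(p['rvec'],float))[0]
    return K,R,np.array(p['tvec'],float).ravel()
def ray(p,uv):
    K,R,t=cam(p); d=R.T@np.linalg.inv(K)@np.array([uv[0],uv[1],1.]); return -R.T@t,d/np.linalg.norm(d)
def onz(p,uv,z):
    c,d=ray(p,uv); return c+d*(z-c[2])/d[2]
def tri(obs):
    A=np.zeros((3,3));b=np.zeros(3);L=[]
    for p,uv in obs:
        c,d=ray(p,uv);M=np.eye(3)-np.outer(d,d);A+=M;b+=M@c;L.append((c,d))
    x=np.linalg.solve(A,b); return x,[np.linalg.norm((np.eye(3)-np.outer(d,d))@(x-c)) for c,d in L]
def proj(p,X):
    K,R,t=cam(p); return cv2.projectPoints(np.array(X,float).reshape(-1,3),np.array(p['rvec'],float),t,K,None)[0].reshape(-1,2)
def save(p,n): cv2.imwrite('pics/'+n,p['image'][:,:,::-1])
E
python3 - <<'E'
from h import *
np.set_printoptions(precision=1,suppress=True)
print(env.state())
P={n:read_camera(n) for n in('scene','side','wrist')}
for n,p in P.items():
    save(p,n+'0.png'); print(n,'cam at',ray(p,(280,210)))
for th in ['weight_case','pry_notch','case_lid','spatula_grip','spatula_tip','spatula','weight_neck','check_weight','tape_roll','crucible','crucible_lid','petri_dish','pencil']:
    for n,p in P.items():
        print(th,n,[(np.round(d['at'],1),round(d['confidence'],2)) for d in search_frame(th,p)[:2]])
E
cd pics; python3 -c "
import cv2,numpy as np
a,b=[cv2.imread(n+'0.png') for n in('scene','side')]
cv2.imwrite('w0.png',cv2.imread('wrist0.png'))
"
```

```text
{'t': 0.0, 'joints': array([ 1.1,  0.5,  1.6,  0. ,  1.1, -0.1]), 'qvel': array([ 0.,  0., -0.,  0., -0.,  0.]), 'tau': array([  0. , -61.3, -25.8,   0.1,   0. ,  -0. ]), 'eef_pos': array([220. , 584.9, 404.2]), 'tcp_rot': array([-3.1, -0. ,  2.8]), 'ft_force': array([0.5, 0.1, 0.2]), 'moment': array([-0.,  0.,  0.]), 'grip_force': 0.0, 'opening': 0.9988457400245879}
scene cam at (array([ -315.6, -1204.9,  1508.5]), array([ 0.4,  0.6, -0.7]))
side cam at (array([ 503.5, 1108.9, 1033. ]), array([ 0. , -0.8, -0.7]))
wrist cam at (array([159.1, 608.1, 383.2]), array([ 0.2, -0.1, -1. ]))
weight_case scene [(array([245.6, 169.5]), 0.76)]
weight_case side [(array([251.8, 291.3]), 0.56)]
weight_case wrist []
pry_notch scene [(array([244.7, 171.9]), 0.87)]
pry_notch side [(array([250.7, 290. ]), 0.82)]
pry_notch wrist []
case_lid scene [(array([243.4, 170.7]), 0.98)]
case_lid side [(array([253.2, 291. ]), 0.94)]
case_lid wrist []
spatula_grip scene [(array([223.1, 209.8]), 0.52)]
spatula_grip side [(array([317. , 269.8]), 0.48)]
spatula_grip wrist []
spatula_tip scene [(array([221.7, 207.5])
[... 217 characters left out ...]
8.3]), 0.4)]
spatula wrist []
weight_neck scene []
weight_neck side []
weight_neck wrist []
check_weight scene []
check_weight side []
check_weight wrist []
tape_roll scene [(array([327.8, 253.4]), 0.64), (array([245.3, 169.2]), 0.19)]
tape_roll side [(array([258.9, 171.4]), 0.66)]
tape_roll wrist []
crucible scene []
crucible side [(array([272.7, 336.9]), 0.62)]
crucible wrist []
crucible_lid scene []
crucible_lid side [(array([294.6, 334. ]), 0.57)]
crucible_lid wrist []
petri_dish scene [(array([323.6, 323.6]), 0.8)]
petri_dish side []
petri_dish wrist []
pencil scene [(array([247.7, 248.7]), 0.44)]
pencil side [(array([275. , 336.3]), 0.61), (array([318.7, 213.3]), 0.51)]
pencil wrist []
```

View pics/scene0.png

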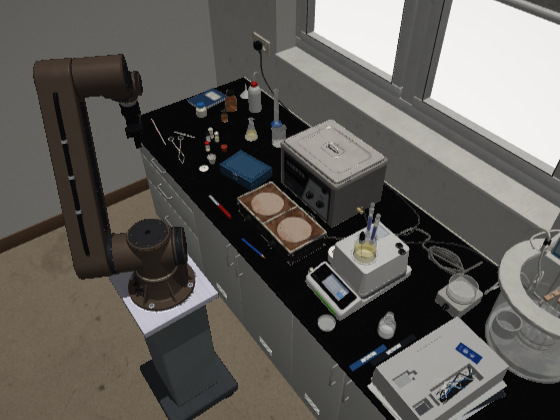

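View pics/side0.png

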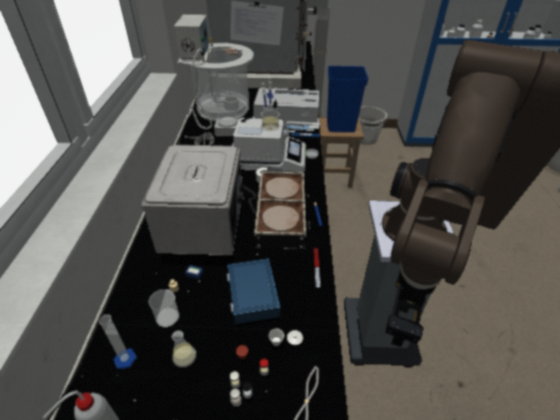

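Scene picture: case lid at (245,168), spatula at (220,206) with the red handle towards the camera, hotplate (282,215), pencil (253,247), petri dish (326,323), touch-screen instrument (335,288). The side picture agrees (case 252,290; spatula 317,268). The check weight isn't visible at this scale, so I'll work out coarse positions and enlarge the instrument area.

```bash
python3 - <<'E'
from h import *
np.set_printoptions(precision=1,suppress=True)
P={n:read_camera(n) for n in('scene','side')}
for th,z in [('case_lid',50),('spatula',7)]:
  for n,p in P.items():
    for d in cut_out(th,p)[:2]:
        m=d['region'].astype(np.uint8); q=cv2.boxPoints(cv2.minAreaRect(cv2.findNonZero(m)))
        print(th,n,d['confidence'],m.sum(),[onz(p,c,z)[:2] for c in q],onz(p,d['at'],z))
p=P['scene']
# red handle and white blade
for n,p in P.items():
    im=p['image'].astype(int); r=(im[...,0]>110)&(im[...,1]<60)&(im[...,2]<60)
    ys,xs=np.nonzero(r); k=cv2.connectedComponentsWithStats(r.astype(np.uint8))
    for i in range(1,k[0]):
        if k[2][i,4]>8: print(n,'red',k[2][i],k[3][i],onz(p,k[3][i],7))
print('tape',tri([(P['scene'],(327.8,253.4)),(P['side'],(258.9,171.4))]))
for uv in [(326,323),(335,288),(345,275)]: print(onz(P['scene'],uv,0))
a=cv2.resize(P['scene']['image'][235:345,290:400],None,fx=3.6,fy=3.6,interpolation=cv2.INTER_CUBIC)
b=cv2.resize(P['side']['image'][110:220,240:350],None,fx=3.6,fy=3.6,interpolation=cv2.INTER_CUBIC)
cv2.imwrite('pics/z1.png',np.hstack([a,b])[:,:,::-1])
E
```

```text
case_lid scene 0.85 1044 [array([502.3, 415.2]), array([649.9, 524.7]), array([694.4, 257.5]), array([552.6, 166.8])] [575.9 327.9  50. ]
case_lid side 0.66 2428 [array([696.9, 265.5]), array([544.4, 228.7]), array([510.6, 443.9]), array([645. , 472.7])] [611.7 357.7  50. ]
case_lid side 0.4 171 [array([538.4, 502.4]), array([501., 501.]), array([500. , 547.9]), array([536.2, 549.2])] [519.5 526.2  50. ]
spatula scene 0.64 66 [array([377.2, 287.8]), array([394.3, 295.2]), array([398.2, 148.7]), array([381.8, 142.3])] [381.2 193.    7. ]
spatula side 0.65 144 [array([396.6, 147.9]), array([381.3, 146.2]), array([382.7, 305.4]), array([396.7, 306.9])] [386.  229.9   7. ]
scene red [251  82   6   3  16] [253.5  82.9] [1081.1  988.3    7. ]
scene red [205 141   4   3  10] [206.5 142.2] [577.5 658.    7. ]
scene red [221 145   6   4  18] [223.5 146.3] [627.5 578.5   7. ]
scene red [219 205  11  10  29] [223.7 209.7] [393.7 196.3   7. ]
side red [316 259   2   7  10] [316.4 262. ] [388.7 204.8   7. ]
side red [237 346  10  10  72] [241.6 350.5] [618.  547.8   7. ]
side red [260 359   8   8  47] [263.6 362.6] [553.  581.9   7. ]
side red [ 77 394  14  14 130] [ 83.7 400.5] [1011.9  700.5    7. ]
tape (array([ 602.4, -275.2,   36.8]), [np.float64(24.425649649701594), np.float64(24.4256496497017)])
[ 385.9 -495.5    0. ]
[ 509.7 -398.6    0. ]
[ 579.8 -374.5   -0. ]
```

View pics/z1.png

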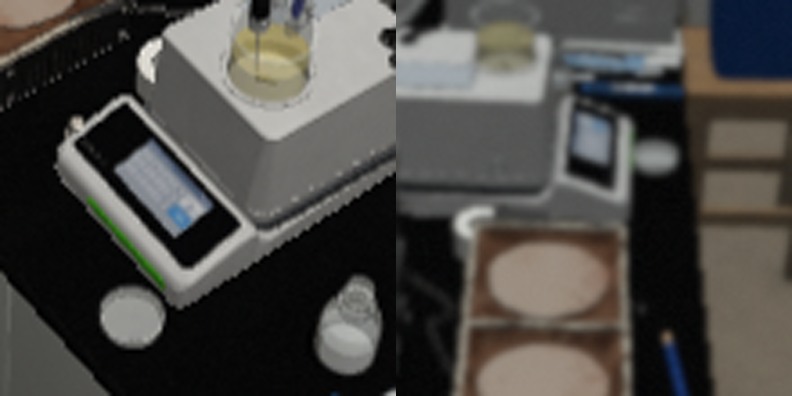

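The enlargement shows a small pale knob behind the instrument at about scene pixel (311,270), probably the check weight. Next I bring the wrist camera over the spatula and case.

Request:
{"op": "move_arm", "data": {
  "commands": [
    [[0.47,-0.77,0],-1,1],
    [[0.47,-0.77,0],-1,1],
    [[0.47,-0.77,0],-1,1],
    [[0.47,-0.77,0],-1,1],
    [[0.47,-0.77,0],-1,1],
    [[0.47,-0.77,0],-1,1],
    [[0.47,-0.77,0],-1,1],
    [[0.47,-0.77,0],-1,1],
    [[0.47,-0.77,0],-1,1],
    [[0.47,-0.77,0],-1,1],
    [[0.47,-0.77,0],-1,1],
    [[0.47,-0.77,0],-1,1],
    [[0.47,-0.77,0],-1,1],
    [[0.47,-0.77,0],-1,1],
    [[0.47,-0.77,0],-1,1],
    [[0,0,0],0,1],
    [[0,0,0],0,1]
  ]
}}

```text
t: 3.82
eef_pos: [432.0, 237.6, 404.8]
tcp_rot: [3.141, -0.0, 1.58]
ft_force: [-0.1, -0.5, 0.6]
opening: 0.996
grip_force: 0.0
```

```bash
python3 - <<'E'
from h import *
np.set_printoptions(precision=3,suppress=True)
s=env.state();print(s['t'],s['eef_pos'],s['tcp_rot'],s['joints'])
p=read_camera('wrist'); save(p,'w1.png'); print(p['fx'],ray(p,(280,210)))
import pickle; pickle.dump(p,open('w1.pkl','wb'))
for th,z in [('case_lid',50),('spatula',7),('pry_notch',26),('spatula_tip',7),('spatula_grip',7)]:
    for d in cut_out(th,p)[:1]:
        m=d['region'].astype(np.uint8); q=cv2.boxPoints(cv2.minAreaRect(cv2.findNonZero(m)))
        np.save(th+'.npy',d['region'])
        print(th,d['confidence'],m.sum(),[onz(p,c,z)[:2] for c in q],d['at'],onz(p,d['at'],z))
E
```

```text
3.8167 [432.017 237.647 404.813] [ 3.141 -0.     1.58 ] [0.369 0.304 1.874 0.    0.963 0.36 ]
326.19994515822583 (array([431.916, 303.282, 383.814]), array([ 0.012, -0.238, -0.971]))
case_lid 0.95 29198 [array([509.196, 419.151]), array([655.126, 426.548]), array([700.36 , 237.764]), array([532.556, 228.37 ])] [450.0, 92.5] [599.638 340.116  50.   ]
spatula 0.9 1832 [array([381.682, 308.197]), array([397.907, 308.65 ]), array([399.071, 137.68 ]), array([381.056, 137.153])] [241.2, 200.2] [390.625 222.356   7.   ]
pry_notch 0.68 30398 [array([507.916, 427.239]), array([672.853, 432.707]), array([716.826, 231.163]), array([527.249, 224.385])] [443.9, 92.1] [605.299 343.1    26.   ]
spatula_tip 0.61 1645 [array([379.955, 308.078]), array([395.189, 308.71 ]), array([398.527, 137.741]), array([381.611, 136.992])] [241.1, 201.0] [390.49  221.388   7.   ]
spatula_grip 0.91 1671 [array([381.754, 308.175]), array([396.438, 308.69 ]), array([398.75 , 137.725]), array([382.445, 137.119])] [241.8, 200.2] [391.333 222.362   7.   ]
```

View pics/w1.png

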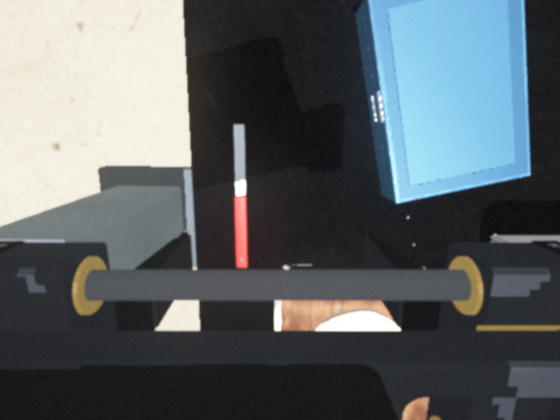

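Wrist picture: spatula clear at (240,124) blade end to (241,268) handle end; case corner at (398,202), front edge up to (358,12), the notch at about (377,107). I'll fit the case pose from silhouettes.

```bash
cat > fit.py <<'E'
from h import *
import pickle
from scipy.optimize import minimize
np.set_printoptions(precision=3,suppress=True)
w=pickle.load(open('w1.pkl','rb'))
m=np.load('case_lid.npy')|np.load('pry_notch.npy')
im=w['image'].astype(int); blue=(im[...,2]>im[...,0]+35)&(im[...,2]>80)
k=cv2.connectedComponentsWithStats(blue.astype(np.uint8)); i=k[1][92,450]; mb=k[1]==i
mb=cv2.morphologyEx(mb.astype(np.uint8),cv2.MORPH_CLOSE,np.ones((9,9)))
print('net',m.sum(),'blue',mb.sum(), 'iou',(m&(mb>0)).sum()/(m|(mb>0)).sum())
def box(x,y,a):
    c,s=np.cos(a),np.sin(a); q=[]
    for u,v,z0 in [(u,v,z) for u in(-70,70) for v in(-100,100) for z in(0,50)]: q.append([x+c*u-s*v,y+s*u+c*v,z0])
    return np.array(q)
S=4
def iou(v,mask,p):
    h=cv2.convexHull(proj(p,box(*v)).astype(np.float32))
    A=np.zeros((420*S,560*S),np.uint8); cv2.fillConvexPoly(A,np.round((h+.5)*S-.5).astype(int),1)
    A=cv2.resize(A.astype(np.float32),(560,420),interpolation=cv2.INTER_AREA)
    return np.abs(A-mask).sum()
f=lambda v:iou((v[0],v[1],v[2]/100),mb.astype(np.float32),w)
r=minimize(f,[605,350,20],method='Nelder-Mead',options=dict(initial_simplex=[[605,350,20],[620,350,20],[605,365,20],[605,350,30]],maxiter=200))
print(r.x[:2],r.x[2]/100,r.fun); x,y,a=r.x[0],r.x[1],r.x[2]/100
c,s=np.cos(a),np.sin(a)
print('notch y=0 front',x-70*c,y-70*s, proj(w,[x-70*c,y-70*s,26.5]))
# bright marks on front
b=(im.min(2)>150); b[:, :340]=0;b[:,400:]=0;b[150:]=0; ys,xs=np.nonzero(b); print('marks',xs.mean(),ys.mean(),onz(w,(xs.mean(),ys.mean()),26))
# spatula
sm=np.load('spatula.npy'); ys,xs=np.nonzero(sm); X=np.array([onz(w,(u,v),7)[:2] for u,v in zip(xs,ys)])
l=cv2.fitLine(X[(X[:,1]>150)&(X[:,1]<305)].astype(np.float32),cv2.DIST_HUBER,0,.01,.01).ravel();print('spat',l,'ends',X[:,1].min(),X[:,1].max(), 'yaw',np.arctan2(l[1],l[0]))
E
python3 fit.py
```

```text
net 30654 blue 30771 iou 0.9909568261376897
[603.816 341.916] 0.2218407177601467 228.25
notch y=0 front 535.5310457623198 326.51441024232133 [[375.715 108.109]]
marks 384.90794223826714 104.92057761732852 [545.06  329.831  26.   ]
spat [  0.003  -1.    389.726 229.938] ends 137.49953106330204 308.384139082083 yaw -1.567301
```

Request:
{"op": "move_arm", "data": {
  "commands": [
    [[-0.25,-0.14,-0.85],0,1],
    [[-0.25,-0.14,-0.85],0,1],
    [[-0.25,-0.14,-0.85],0,1],
    [[-0.25,-0.14,-0.85],0,1],
    [[-0.2,-0.13,-0.85],0,1],
    [[-0.2,-0.13,-0.85],0,1],
    [[0,0,-0.85],0,0.3],
    [[0,0,-0.85],0,0.1],
    [[0,0,-0.13],0,0],
    [[0,0,-0.13],-0.08,0],
    [[0,0,0],0,0]
  ]
}}

```text
t: 5.03
eef_pos: [389.6, 214.2, 193.1]
tcp_rot: [-3.141, 0.0, 1.576]
ft_force: [1.2, -1.1, -0.4]
opening: 0.707
grip_force: 0.0
```

```bash
python3 - <<'E'
from h import *
p=read_camera('wrist'); save(p,'w2.png')
E
```

```text
(no output)
```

View pics/w2.png

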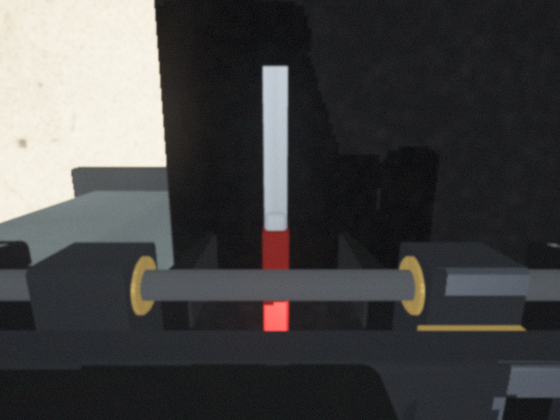

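Handle (col 276) is centred between the fingers (200 and 355); the blade runs straight ahead to (276,67). Closing and lifting a little.

Request:
{"op": "move_arm", "data": {
  "commands": [
    [[0,0,0],0,-1],
    [[0,0,0],0,-1],
    [[0,0,0],0,-1],
    [[0,0,0],0,-1],
    [[0,0,0],0,-1],
    [[0,0,0],0,-1],
    [[0,0,0],0,-1],
    [[0,0,0],0,-1],
    [[0,0,0],0,-1],
    [[0,0,0],0,-1],
    [[0,0,0],0,-1],
    [[0,0,0],0,-1]
  ]
}}

```text
t: 6.08
eef_pos: [389.5, 213.9, 193.0]
tcp_rot: [3.141, 0.0, 1.575]
ft_force: [-0.6, -0.2, 3.2]
opening: 0.144
grip_force: 30.0
```

Request:
{"op": "move_arm", "data": {
  "commands": [
    [[0,0,0.33],0,-1],
    [[0,0,0.32],0,-1],
    [[0.08,0.17,0],-1,-1],
    [[0.08,0.17,0],-1,-1],
    [[0.08,0.17,0],-1,-1],
    [[0.08,0.17,0],-1,-1],
    [[0.08,0.17,0],-1,-1],
    [[0.08,0.17,0],-1,-1],
    [[0.08,0.17,0],-1,-1],
    [[0.08,0.17,0],-1,-1],
    [[0.08,0.17,0],-1,-1],
    [[0.08,0.17,0],-1,-1],
    [[0.08,0.17,0],-1,-1],
    [[0.08,0.17,0],-1,-1],
    [[0.08,0.17,0],-1,-1],
    [[0.08,0.17,0],-1,-1],
    [[0.08,0.18,0],-1,-1],
    [[0.08,0.2,0],-1,-1],
    [[0.1,0.2,0],-0.91,-1],
    [[0,0,0],0,-1]
  ]
}}

```text
t: 7.75
eef_pos: [431.3, 303.4, 212.3]
tcp_rot: [-3.141, -0.001, 0.22]
ft_force: [0.2, 1.4, -0.7]
opening: 0.146
grip_force: 30.0
```

```bash
cat > look.py <<'E'
from h import *
np.set_printoptions(precision=3,suppress=True)
s=env.state();print(s['t'],s['eef_pos'],s['tcp_rot'],s['ft_force'])
p=read_camera('wrist'); q=read_camera('side')
y=s['tcp_rot'][2]; u=np.array([np.cos(y),np.sin(y)])
tip=np.r_[s['eef_pos'][:2]+94.3*u, s['eef_pos'][2]-186]; print('tip pred',tip,proj(p,tip),proj(q,tip))
a=.2218;n=np.array([603.8-70*np.cos(a),341.9-70*np.sin(a),26.5]); print('notch proj',proj(p,n),proj(q,n))
im=cv2.resize(q['image'][230:330,215:345],(520,400),interpolation=cv2.INTER_CUBIC)
w=cv2.resize(p['image'],(280*2,210*2))
w=p['image'][0:300,180:400]; w=cv2.resize(w,(293,400))
cv2.imwrite('pics/'+__import__('sys').argv[1],np.hstack([w[:,:280],im])[:,:,::-1])
E
python3 look.py l1.png
```

```text
7.75 [431.291 303.38  212.3  ] [-3.141 -0.001  0.22 ] [ 0.214  1.424 -0.731]
tip pred [523.322 323.939  26.3  ] [[276.855  69.334]] [[277.206 284.554]]
notch proj [[277.179  40.358]] [[273.447 285.036]]
```

View pics/l1.png

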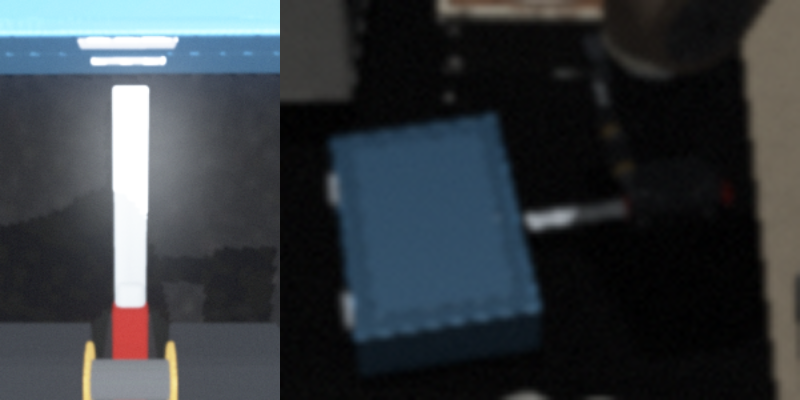

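The blade tip stands just ahead of the notch: blade centre column 130, notch marks centred at 128 (under 1 mm off), gap about 10 mm. I'll insert it part way and check the force.

Request:
{"op": "move_arm", "data": {
  "commands": [
    [[0.19,0.044,0],0,-1],
    [[0.19,0.044,0],0,-1],
    [[0.19,0.044,0],0,-1],
    [[0.19,0.044,0],0,-1],
    [[0,0,0],0,-1]
  ]
}}

```text
t: 8.27
eef_pos: [454.9, 308.1, 212.5]
tcp_rot: [-3.141, -0.001, 0.222]
ft_force: [-0.6, -0.7, -0.8]
opening: 0.142
grip_force: 30.0
```

Request:
{"op": "move_arm", "data": {
  "commands": [
    [[0.19,0.044,0],0,-1],
    [[0.19,0.044,0],0,-1],
    [[0.19,0.044,0],0,-1],
    [[0.19,0.044,0],0,-1],
    [[0,0,0],0,-1],
    [[0,0,0.1],0,-1],
    [[0,0,0.1],0,-1]
  ]
}}

```text
t: 8.85
eef_pos: [476.4, 313.2, 218.4]
tcp_rot: [3.141, 0.001, 0.223]
ft_force: [3.2, 0.7, -4.6]
opening: 0.145
grip_force: 30.0
```

Request:
{"op": "move_arm", "data": {
  "commands": [
    [[0,0,0.07],0,-1],
    [[0,0,0.07],0,-1],
    [[0,0,0.07],0,-1],
    [[0,0,0],0,-1]
  ]
}}

```text
t: 9.18
eef_pos: [476.4, 313.2, 225.1]
tcp_rot: [3.142, -0.0, 0.223]
ft_force: [1.2, -0.4, -3.7]
opening: 0.144
grip_force: 30.0
```

```bash
python3 look.py l2.png
```

```text
9.1833 [476.441 313.227 225.09 ] [ 3.142 -0.     0.223] [ 1.173 -0.404 -3.73 ]
tip pred [568.414 334.045  39.09 ] [[276.834  69.141]] [[263.168 284.173]]
notch proj [[277.063 141.337]] [[273.447 285.036]]
```

View pics/l2.png

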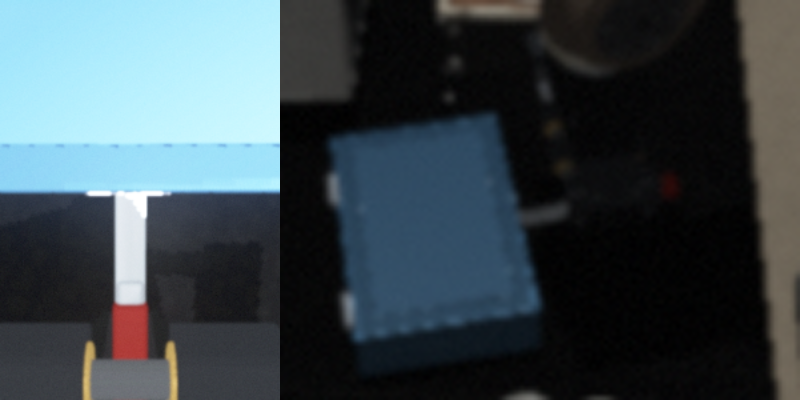

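The lid is still shut; the blade is in the notch but the spatula has begun to tip in the pads. I'll press down to re-level it on the notch sill, go deeper for a shorter lever, and lift again.

Request:
{"op": "move_arm", "data": {
  "commands": [
    [[0,0,-0.14],0,-1],
    [[0,0,-0.14],0,-1],
    [[0,0,-0.14],0,-1],
    [[0,0,-0.14],0,-1],
    [[0,0,0],0,-1]
  ]
}}

```text
t: 9.7
eef_pos: [476.4, 313.3, 207.2]
tcp_rot: [3.141, 0.001, 0.223]
ft_force: [-2.0, 1.1, 1.5]
opening: 0.143
grip_force: 30.0
```

Request:
{"op": "move_arm", "data": {
  "commands": [
    [[0,0,0.12],0,-1],
    [[0.13,0.03,0],0,-1],
    [[0.13,0.03,0],0,-1],
    [[0,0,0],0,-1]
  ]
}}

```text
t: 10.03
eef_pos: [485.2, 315.2, 211.7]
tcp_rot: [-3.141, -0.001, 0.222]
ft_force: [-0.3, -0.6, -1.5]
opening: 0.15
grip_force: 30.0
```

Request:
{"op": "move_arm", "data": {
  "commands": [
    [[0,0,0.15],0,-1],
    [[0,0,0.15],0,-1],
    [[0,0,0],0,-1]
  ]
}}

```text
t: 10.28
eef_pos: [484.4, 315.0, 221.2]
tcp_rot: [3.142, -0.0, 0.223]
ft_force: [1.4, 0.3, -4.6]
opening: 0.145
grip_force: 30.0
```

Request:
{"op": "move_arm", "data": {
  "commands": [
    [[0,0,0.15],0,-1],
    [[0,0,0.15],0,-1],
    [[0,0,0],0,-1]
  ]
}}

```text
t: 10.53
eef_pos: [484.2, 315.0, 230.3]
tcp_rot: [3.142, -0.0, 0.223]
ft_force: [-0.5, -0.8, -4.3]
opening: 0.148
grip_force: 30.0
```

```bash
cat > lid.py <<'E'
from h import *
np.set_printoptions(precision=2,suppress=True)
s=env.state(); p=read_camera('wrist'); print(s['t'],s['eef_pos'],s['ft_force'],s['moment'])
a=.2218;c,sn=np.cos(a),np.sin(a)
W=lambda u,v,z:[603.8+c*u-sn*v,341.9+sn*u+c*v,z]
for v in(-35,35):
  for r in(0,4,8): print(v,r,'top',proj(p,W(-70,v,50+r))[0],'lidbottom',proj(p,W(-70,v,30+r))[0])
  col=int(proj(p,W(-70,v,40))[0][0]); L=p['image'][:,col-2:col+3].astype(int).mean(1)
  print(col,[(i,L[i].astype(int).tolist()) for i in range(80,190,3)])
y=s['tcp_rot'][2];u=np.array([np.cos(y),np.sin(y)])
for d in (14.3,-75.7,30,40): 
  print('spat d',d,proj(p,np.r_[s['eef_pos'][:2]+d*u,s['eef_pos'][2]-186])[0])
im=p['image'].astype(int); red=(im[...,0]>90)&(im[...,1]<70)&(im[...,2]<70); ys,xs=np.nonzero(red); print('red rows',ys.min(),ys.max(),[ (r,int(red[r].sum())) for r in range(ys.min(),ys.max()+1,8)])
w=(im.min(2)>130); print('white width by row',[(r,int(w[r,240:310].sum())) for r in range(130,240,8)])
E
python3 lid.py
```

```text
10.5333 [484.23 315.03 230.31] [-0.46 -0.8  -4.29] [-0.19  0.27 -0.1 ]
-35 0 top [349.36 159.4 ] lidbottom [341.44 156.24]
-35 4 top [351.19 160.12] lidbottom [342.88 156.82]
-35 8 top [353.1  160.89] lidbottom [344.39 157.42]
345 [(80, [191, 242, 254]), (83, [193, 243, 254]), (86, [193, 243, 254]), (89, [193, 244, 254]), (92, [194, 243, 254]), (95, [196, 244, 254]), (98, [196, 244, 254]), (101, [197, 245, 254]), (104, [198, 245, 254]), (107, [199, 245, 254]), (110, [199, 245, 254]), (113, [199, 245, 254]), (116, [201, 246, 254]), (119, [201, 246, 254]), (122, [200, 246, 254]), (125, [176, 234, 252]), (128, [141, 204, 241]), (131, [156, 223, 249]), (134, [157, 225, 249]), (137, [155, 224, 248]), (140, [156, 224, 249]), (143, [158, 224, 249]), (146, [157, 223, 249]), (149, [163, 229, 251]), (152, [208, 251, 255]), (155, [214, 253, 255]), (158, [196, 248, 255]), (161, [68, 99, 133]), (164, [47, 58, 76]), (167, [45, 55, 74]), (170, [44, 55, 71]), (173, [44, 53, 69]), (176, [43, 51, 66]), (179, [40, 49, 63]), (182, [30, 39, 52]), (185, [28, 36, 48]), (188, [31, 36, 46])]
35 0 top [204.9 
[... 741 characters left out ...]
[194, 249, 255]), (158, [171, 239, 253]), (161, [62, 98, 132]), (164, [35, 49, 69]), (167, [36, 49, 68]), (170, [33, 46, 64]), (173, [33, 44, 61]), (176, [31, 42, 58]), (179, [31, 42, 56]), (182, [32, 41, 55]), (185, [30, 39, 52]), (188, [30, 39, 51])]
spat d 14.3 [276.91 231.33]
spat d -75.7 [276.99 376.36]
spat d 30 [276.89 202.33]
spat d 40 [276.88 183.19]
red rows 226 330 [(226, 1), (234, 8), (242, 18), (250, 25), (258, 24), (266, 25), (274, 0), (282, 0), (290, 0), (298, 0), (306, 27), (314, 27), (322, 27), (330, 26)]
white width by row [(130, 70), (138, 70), (146, 56), (154, 26), (162, 36), (170, 23), (178, 23), (186, 23), (194, 23), (202, 23), (210, 23), (218, 22), (226, 20), (234, 0)]
```

The torsion in the pads caps the lift at about 4 N. I'll move the hand closer to the notch (shorter lever) while rising, then lift on.

Request:
{"op": "move_arm", "data": {
  "commands": [
    [[0.12,0.026,0.08],0,-1],
    [[0.12,0.026,0.08],0,-1],
    [[0,0,0],0,-1]
  ]
}}

```text
t: 10.83
eef_pos: [491.8, 316.7, 234.5]
tcp_rot: [3.141, 0.001, 0.223]
ft_force: [-2.6, -1.4, -4.2]
opening: 0.144
grip_force: 30.0
```

Request:
{"op": "move_arm", "data": {
  "commands": [
    [[0,0,0.1],0,-1],
    [[0,0,0.1],0,-1],
    [[0,0,0],0,-1]
  ]
}}

```text
t: 11.08
eef_pos: [491.7, 316.7, 241.0]
tcp_rot: [-3.141, -0.001, 0.223]
ft_force: [-1.1, -0.3, -5.5]
opening: 0.14
grip_force: 30.0
```

Request:
{"op": "move_arm", "data": {
  "commands": [
    [[0,0,0.1],0,-1],
    [[0,0,0.1],0,-1],
    [[0,0,0],0,-1]
  ]
}}

```text
t: 11.33
eef_pos: [491.5, 316.6, 247.0]
tcp_rot: [-3.142, -0.0, 0.223]
ft_force: [-1.8, -0.6, -3.7]
opening: 0.14
grip_force: 30.0
```

```bash
python3 - <<'E'
from h import *
import sys
s=env.state();print(s['t'],s['ft_force'],s['eef_pos'])
q=read_camera('side'); c=read_camera('scene')
for p in(q,c):
    d=cut_out('case_lid',p)[:1]; print([(x['at'],x['region'].sum(),x['confidence']) for x in d])
a=cv2.resize(q['image'][225:335,220:340],(436,400),interpolation=cv2.INTER_CUBIC)
b=cv2.resize(c['image'][130:230,190:280],(360,400),interpolation=cv2.INTER_CUBIC)
cv2.imwrite('pics/l3.png',np.clip(np.hstack([a,b])[:,:,::-1]*1.6,0,255))
E
```

```text
11.3333 [-1.76454062 -0.60901724 -3.69762708] [491.47748042 316.62212859 246.98693803]
[([247.9, 289.3], np.int64(2431), 0.94)]
[([248.4, 171.3], np.int64(674), 0.66)][ WARN:0@2.043] global loadsave.cpp:1063 imwrite_ Unsupported depth image for selected encoder is fallbacked to CV_8U.
```

View pics/l3.png

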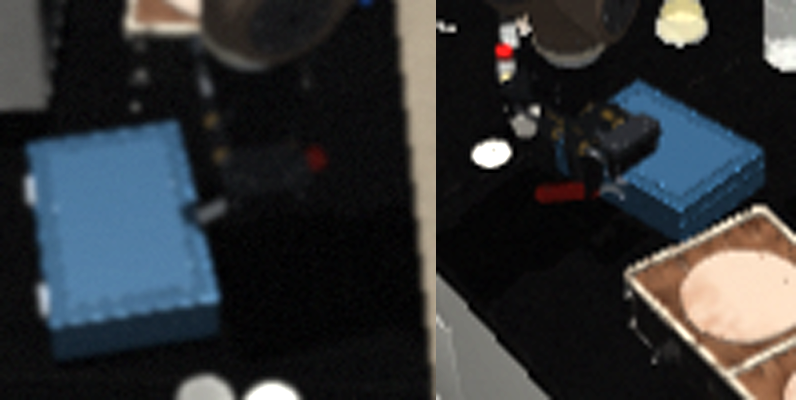

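Still shut; the spatula is tilted tip-down, so the tip should be near the well floor. Driving it forward now makes it a lever, with tip on the floor and blade under the lid edge.

Request:
{"op": "move_arm", "data": {
  "commands": [
    [[0.065,0.015,0],0,-1],
    [[0.065,0.015,0],0,-1],
    [[0.065,0.015,0],0,-1],
    [[0,0,0],0,-1]
  ]
}}

```text
t: 11.87
eef_pos: [497.6, 318.0, 246.1]
tcp_rot: [3.141, 0.0, 0.223]
ft_force: [-2.6, -0.4, -4.3]
opening: 0.142
grip_force: 30.0
```

Request:
{"op": "move_arm", "data": {
  "commands": [
    [[0,0,0.1],0,-1],
    [[0,0,0.1],0,-1],
    [[0,0,0],0,-1]
  ]
}}

```text
t: 12.12
eef_pos: [497.6, 318.0, 253.1]
tcp_rot: [-3.141, -0.001, 0.223]
ft_force: [-1.9, -0.2, -3.5]
opening: 0.14
grip_force: 30.0
```

```bash
cat > tilt.py <<'E'
from h import *
np.set_printoptions(precision=2,suppress=True)
s=env.state();print(s['t'],s['ft_force'],s['eef_pos'],'M',s['moment'])
q=read_camera('side'); c=read_camera('scene')
y=s['tcp_rot'][2];u=np.array([np.cos(y),np.sin(y)])
for n,p in(('side',q),('scene',c)):
    for d in cut_out('case_lid',p)[:1]: print(n,'lid',d['at'],d['region'].sum())
    g=np.r_[s['eef_pos'][:2],s['eef_pos'][2]-186]
    im=p['image'].astype(int); m=((im[...,0]>45)&(im[...,0]>2.2*im[...,1])&(im[...,0]>2.2*im[...,2])).astype(np.uint8)
    k=cv2.connectedComponentsWithStats(m)
    gp=proj(p,g)[0]
    print(n,'grip',gp,[(k[2][i].tolist(),k[3][i]) for i in range(1,k[0]) if np.hypot(*(k[3][i]-gp))<30 and k[2][i,4]>2])
    for th in(0,15,30,45):
        t=np.radians(th); print(th,'rear',proj(p,np.r_[g[:2]-75*np.cos(t)*u,g[2]+75*np.sin(t)])[0],'d=30',proj(p,np.r_[g[:2]+30*np.cos(t)*u,g[2]-30*np.sin(t)])[0])
E
python3 tilt.py
```

```text
12.1167 [-1.87 -0.16 -3.49] [497.62 318.04 253.09] M [-0.25  0.68  0.02]
side lid [248.9, 288.6] 2394
side grip [285.34 275.35] []
0 rear [308.02 271.99] d=30 [276.16 276.71]
15 rear [307.6  268.18] d=30 [276.46 278.21]
30 rear [305.64 264.78] d=30 [277.36 279.51]
45 rear [302.22 262.05] d=30 [278.8  280.51]
scene lid [248.7, 172.8] 705
scene grip [228.14 174.73] [([217, 174, 3, 2, 4], array([218.  , 174.25]))]
0 rear [215.84 183.23] d=30 [232.94 171.41]
15 rear [215.83 179.54] d=30 [232.9  172.87]
30 rear [216.69 175.47] d=30 [232.55 174.44]
45 rear [218.35 171.33] d=30 [231.89 176.03]
```

The tilt (about 36–45°) shows the handle turning in the pads: the first grip caught it only with the finger ends. I'll lower it so the spatula rests on the notch sill with its rear on the bench, then regrip deeper.

Request:
{"op": "move_arm", "data": {
  "commands": [
    [[-0.036,-0.008,-0.167],0,-1],
    [[-0.036,-0.008,-0.167],0,-1],
    [[-0.036,-0.008,-0.167],0,-1],
    [[-0.036,-0.008,-0.167],0,-1],
    [[-0.036,-0.008,-0.167],0,-1],
    [[-0.036,-0.008,-0.167],0,-1],
    [[-0.036,-0.008,-0.167],0,-1],
    [[-0.036,-0.008,-0.167],0,-1],
    [[-0.036,-0.008,-0.167],0,-1],
    [[-0.036,-0.008,-0.167],0,-1],
    [[0,0,0],0,-1]
  ]
}}

```text
t: 13.23
eef_pos: [487.3, 315.7, 202.9]
tcp_rot: [-3.141, -0.004, 0.223]
ft_force: [3.2, -0.5, 10.4]
opening: 0.147
grip_force: 30.0
```

```bash
python3 tilt.py
```

```text
13.2333 [ 3.16 -0.49 10.36] [487.29 315.75 202.86] M [-0.19 -0.16 -0.01]
side lid [250.6, 290.7] 2400
side grip [288.19 284.68] []
0 rear [310.23 281.33] d=30 [279.27 286.03]
15 rear [309.85 277.72] d=30 [279.55 287.45]
30 rear [307.96 274.51] d=30 [280.42 288.67]
45 rear [304.66 271.95] d=30 [281.8  289.62]
scene lid [247.8, 168.5] 733
scene grip [227.35 184.48] [([216, 184, 11, 10, 28], array([221.54, 188.61]))]
0 rear [215.2  193.04] d=30 [232.09 181.15]
15 rear [215.19 189.45] d=30 [232.05 182.56]
30 rear [216.03 185.49] d=30 [231.7 184.1]
45 rear [217.67 181.42] d=30 [231.06 185.66]
```

Request:
{"op": "move_arm", "data": {
  "commands": [
    [[0,0,0],0,-0.4],
    [[0,0,0],0,-0.4],
    [[0,0,0],0,-0.4],
    [[0.05,0.01,-0.08],0,-0.4],
    [[0.05,0.01,-0.08],0,-0.4],
    [[0,0,-0.08],0,-0.4],
    [[0,0,-0.08],0,-0.4],
    [[0,0,0],0,-0.4]
  ]
}}

```text
t: 14.1
eef_pos: [489.5, 316.1, 191.9]
tcp_rot: [3.141, 0.001, 0.223]
ft_force: [0.2, -0.9, -0.2]
opening: 0.301
grip_force: 0.0
```

```bash
python3 tilt.py; python3 - <<'E'
from h import *
p=read_camera('wrist'); save(p,'w4.png')
im=p['image'].astype(int); red=(im[...,0]>90)&(im[...,1]<70)&(im[...,2]<70)
for r in range(210,350,6):
    x=np.nonzero(red[r])[0]; print(r,(x.min(),x.max(),len(x)) if len(x) else '')
w=(im.min(2)>120)
print([(r,np.nonzero(w[r,240:310])[0][[0,-1]]+240) for r in range(150,240,10) if w[r,240:310].any()])
E
```

```text
14.1 [ 0.16 -0.9  -0.19] [489.48 316.08 191.93] M [-0.09  0.11  0.01]
side lid [250.2, 288.6] 2324
side grip [287.45 286.8 ] []
0 rear [309.38 283.46] d=30 [278.57 288.16]
15 rear [308.98 279.89] d=30 [278.85 289.56]
30 rear [307.1  276.72] d=30 [279.72 290.77]
45 rear [303.81 274.19] d=30 [281.1 291.7]
scene lid [248.5, 168.6] 693
scene grip [227.92 186.08] [([216, 183, 12, 11, 29], array([221.9 , 188.24]))]
0 rear [215.83 194.63] d=30 [232.64 182.75]
15 rear [215.82 191.07] d=30 [232.6  184.15]
30 rear [216.66 187.12] d=30 [232.25 185.68]
45 rear [218.3  183.08] d=30 [231.61 187.24]
210 
216 
222 
228 
234 
240 (np.int64(263), np.int64(291), 3)
246 (np.int64(263), np.int64(291), 29)
252 (np.int64(262), np.int64(291), 30)
258 (np.int64(263), np.int64(291), 29)
264 (np.int64(263), np.int64(291), 29)
270 
276 
282 
288 
294 
300 
306 (np.int64(263), np.int64(290), 28)
312 (np.int64(264), np.int64(290), 27)
318 (np.int64(264), np.int64(290), 27)
324 (np.int64(264), np.int64(290), 27)
330 (np.int64(264), np.int64(289), 26)
336 
342 
348 
[(150, array([240, 309])), (160, array([240, 250])), (170, array([240, 248])), (190, array([264, 290])), (200, array([264, 290])), (210, array([264, 290])), (220, array([264, 289])), (230, array([265, 289]))]
```

Spatula rests centred between the fingers, sloping up into the notch. Closing deeper, then lifting.

Request:
{"op": "move_arm", "data": {
  "commands": [
    [[0,0,0],0,-1],
    [[0,0,0],0,-1],
    [[0,0,0],0,-1],
    [[0,0,0],0,-1],
    [[0,0,0],0,-1],
    [[0,0,0],0,-1],
    [[0,0,0.1],0,-1],
    [[0,0,0.1],0,-1],
    [[0,0,0.1],0,-1],
    [[0,0,0],0,-1]
  ]
}}

```text
t: 15.18
eef_pos: [489.4, 316.1, 201.9]
tcp_rot: [3.141, 0.001, 0.223]
ft_force: [-0.9, -0.4, -4.0]
opening: 0.145
grip_force: 30.0
```

Request:
{"op": "move_arm", "data": {
  "commands": [
    [[0,0,0.1],0,-1],
    [[0,0,0.1],0,-1],
    [[0,0,0],0,-1]
  ]
}}

```text
t: 15.43
eef_pos: [489.5, 316.1, 208.0]
tcp_rot: [3.141, 0.0, 0.223]
ft_force: [0.7, 0.2, -4.8]
opening: 0.146
grip_force: 30.0
```

Request:
{"op": "move_arm", "data": {
  "commands": [
    [[0,0,0.1],0,-1],
    [[0,0,0.1],0,-1],
    [[0,0,0],0,-1]
  ]
}}

```text
t: 15.68
eef_pos: [489.8, 316.3, 214.7]
tcp_rot: [-3.141, -0.002, 0.223]
ft_force: [0.6, -0.5, 0.3]
opening: 0.148
grip_force: 30.0
```

Force dropped to zero, so the lid let go. Withdrawing the blade and checking the lid.

Request:
{"op": "move_arm", "data": {
  "commands": [
    [[0,0,0.2],0,-1],
    [[-0.45,-0.1,0.1],0,-1],
    [[-0.45,-0.1,0],0,-1],
    [[-0.45,-0.1,0],0,-1],
    [[-0.45,-0.1,0],0,-1],
    [[-0.09,-0.17,0],1,-1],
    [[-0.09,-0.17,0],1,-1],
    [[-0.09,-0.17,0],1,-1],
    [[-0.09,-0.17,0],1,-1],
    [[-0.09,-0.17,0],1,-1],
    [[-0.09,-0.17,0],1,-1],
    [[-0.09,-0.17,0],1,-1],
    [[-0.09,-0.17,0],1,-1]
  ]
}}

```text
t: 16.77
eef_pos: [414.0, 263.2, 223.2]
tcp_rot: [3.141, -0.001, 0.867]
ft_force: [-0.3, -0.9, -1.4]
opening: 0.144
grip_force: 30.0
```

```bash
python3 - <<'E'
from h import *
np.set_printoptions(precision=2,suppress=True)
s=env.state();print(s['t'],s['ft_force'],s['eef_pos'],s['tcp_rot'])
q=read_camera('side'); c=read_camera('scene')
for n,p in(('side',q),('scene',c)):
    for th in('case_lid','forceps'):
        print(n,th,[(d['at'],int(d['region'].sum()),round(d['confidence'],2)) for d in cut_out(th,p)[:1]])
    print(n,'pred open lid top', proj(p,[672-0.37*140*.97,357-.37*140*.22,30+130])[0])
E
```

```text
16.7667 [-0.31 -0.88 -1.42] [413.96 263.18 223.25] [ 3.14 -0.    0.87]
side case_lid [([215.6, 283.6], 1348, 0.91)]
side forceps [([256.8, 307.8], 33, 0.46)]
side pred open lid top [244.44 261.48]
scene case_lid [([257.4, 150.4], 1105, 0.91)]
scene forceps [([244.0, 169.5], 6, 0.52)]
scene pred open lid top [247.01 144.52]
```

Lid is open. Turning the spatula back to its old place and setting it down.

Request:
{"op": "move_arm", "data": {
  "commands": [
    [[-0.09,-0.18,0],1,-1],
    [[-0.09,-0.18,0],1,-1],
    [[-0.09,-0.18,0],1,-1],
    [[-0.09,-0.18,0],1,-1],
    [[-0.09,-0.18,0],1,-1],
    [[-0.09,-0.18,0],1,-1],
    [[-0.09,-0.18,0],1,-1],
    [[-0.09,-0.18,0],1,-1],
    [[-0.08,-0.18,-0.2],0.85,-1],
    [[0,0,-0.3],0,-1],
    [[0,0,-0.3],0,-1],
    [[0,0,-0.2],0,-1],
    [[0,0,0],0,-1]
  ]
}}

```text
t: 18.15
eef_pos: [390.0, 215.0, 191.3]
tcp_rot: [-3.14, 0.001, 1.569]
ft_force: [-0.5, 0.2, -0.5]
opening: 0.146
grip_force: 30.0
```

Request:
{"op": "move_arm", "data": {
  "commands": [
    [[0,0,0],0,-0.4],
    [[0,0,0],0,-0.3],
    [[0,0,0],0,-0.3],
    [[0,0,0],0,-0.3],
    [[0,0,0.4],0,-0.3],
    [[0,0,0.9],0,0],
    [[0.5,0.1,0.9],0.3,0],
    [[0.9,0.16,0.9],0.3,0],
    [[0.9,0.16,0.9],0.3,0],
    [[0.9,0.16,0.9],0.3,0],
    [[0.9,0.16,0.9],0.3,0],
    [[0.9,0.16,0.9],0.3,0],
    [[0.9,0.16,0.3],0.3,0],
    [[0.9,0.16,0],0.3,0],
    [[0.9,0.16,0],0.35,0],
    [[0,0,0],0,0]
  ]
}}

```text
t: 19.48
eef_pos: [624.0, 256.3, 402.4]
tcp_rot: [3.14, -0.0, 1.791]
ft_force: [0.9, -0.0, -0.1]
opening: 0.499
grip_force: 0.0
```

```bash
python3 - <<'E'
from h import *
import pickle
np.set_printoptions(precision=2,suppress=True)
s=env.state();print(s['t'],s['eef_pos'],s['tcp_rot'],s['opening'])
p=read_camera('wrist'); save(p,'w5.png'); pickle.dump(p,open('w5.pkl','wb'))
for th,z in(('forceps',23),('forceps_grip',23),('tip_a',20),('spatula',7),('weight_case',30)):
    for d in cut_out(th,p)[:2]:
        m=d['region']; q=cv2.boxPoints(cv2.minAreaRect(cv2.findNonZero(m.astype(np.uint8)))); np.save('w5_'+th+'.npy',m)
        print(th,round(d['confidence'],2),m.sum(),d['at'],onz(p,d['at'],z),'box',q.tolist(),[onz(p,c,z)[:2] for c in q])
E
```

```text
19.4833 [624.02 256.26 402.45] [ 3.14 -0.    1.79] 0.4988445380136763
forceps 0.92 762 [286.0, 79.7] [609.17 371.61  23.  ] box [[260.0, 15.0], [290.0, 15.0], [290.0, 146.0], [260.0, 146.0]] [array([570.63, 424.46]), array([599.55, 430.96]), array([628.48, 307.04]), array([596.86, 299.97])]
forceps 0.31 57143 [354.1, 102.3] [683.83 365.57  23.  ] box [[202.0, 237.99996948242188], [202.0, 0.0], [494.99993896484375, 0.0], [494.99993896484375, 237.99996948242188]] [array([553.04, 183.17]), array([512.58, 424.92]), array([792.68, 487.96]), array([884.09, 256.86])]
forceps_grip 0.75 1057 [288.5, 84.4] [612.72 367.73  23.  ] box [[259.0, 14.0], [290.0, 14.0], [290.0, 147.0], [259.0, 147.0]] [array([569.48, 425.11]), array([599.35, 431.83]), array([628.72, 306.01]), array([596.02, 298.7 ])]
tip_a 0.84 385 [285.2, 87.9] [610.15 364.01  20.  ] box [[278.46978759765625, 32.040409088134766], [285.15478515625, 31.531070709228516], [293.923828125, 146.62484741210938], [287.23883056640625, 147.13418579101562]] [array([591.63, 414.31]), array([598.1 , 416.24]), array([632.96, 307.21]), array([625.9
[... 232 characters left out ...]
 [array([595.86, 298.55]), array([573.63, 427.53]), array([604.1 , 433.36]), array([629.25, 304.79])]
spatula 0.61 2122 [72.4, 182.2] [393.21 211.52   7.  ] box [[57.0352897644043, 242.54116821289062], [68.2764663696289, 96.40587615966797], [86.39999389648438, 97.79998779296875], [75.15882110595703, 243.93527221679688]] [array([380.58, 133.32]), array([381.87, 305.45]), array([401.19, 308.3 ]), array([402.04, 136.27])]
weight_case 0.79 57267 [354.6, 99.1] [682.04 367.81  30.  ] box [[202.0, 237.99996948242188], [202.0, 0.0], [494.99993896484375, 0.0], [494.99993896484375, 237.99996948242188]] [array([554.15, 185.85]), array([514.49, 422.88]), array([789.12, 484.68]), array([878.74, 258.1 ])]
```

View pics/w5.png

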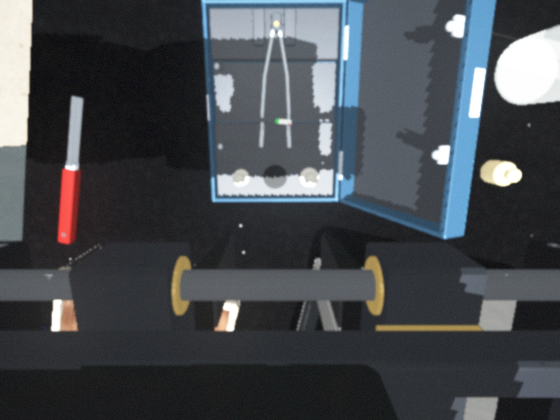

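Wrist picture: spatula flat on the bench at (70,170), lid open, forceps in the case from heel (276,16) to tips (262,147)/(291,147), bar at (283,121). That gives forceps_grip ≈ (601,356), about (0,15) in the case frame, yaw −1.35. Going down to it.

Request:
{"op": "move_arm", "data": {
  "commands": [
    [[-0.16,0.665,-0.5],0,0],
    [[-0.16,0.665,-0.5],0,0],
    [[-0.16,0.665,-0.5],0,0],
    [[-0.16,0.665,-0.5],0,0],
    [[-0.16,0.665,-0.5],0,0],
    [[0,0,-0.7],0,0],
    [[0,0,-0.7],0,0],
    [[0,0,-0.7],0,0],
    [[0,0,-0.7],0,0],
    [[0,0,-0.7],0,0],
    [[0,0,-0.15],0,0],
    [[0,0,-0.15],0,0],
    [[0,0,0],0,0]
  ]
}}

```text
t: 20.87
eef_pos: [596.9, 355.9, 213.9]
tcp_rot: [3.142, 0.0, 1.791]
ft_force: [0.9, 0.3, 0.1]
opening: 0.502
grip_force: 0.0
```

```bash
python3 - <<'E'
from h import *
np.set_printoptions(precision=2,suppress=True)
s=env.state();print(s['t'],s['eef_pos'],s['tcp_rot'],s['ft_force'])
p=read_camera('wrist'); save(p,'w6.png')
for th in('forceps','forceps_grip'):
    for d in cut_out(th,p)[:1]:
        m=d['region'];ys,xs=np.nonzero(m); print(th,d['confidence'],m.sum(),d['at'],xs.min(),xs.max(),ys.min(),ys.max())
        for r in range(ys.min(),ys.max(),12): x=np.nonzero(m[r])[0]; print(r,x.min() if len(x) else '',x.max() if len(x) else '')
a=1.791;t=np.array([np.cos(a),np.sin(a)])
for d in(0,30,62,76): print('heelwards',d,proj(p,np.r_[601+t[0]*d,356.2+t[1]*d,23])[0])
E
```

```text
20.8667 [596.9  355.94 213.91] [3.14 0.   1.79] [0.91 0.31 0.07]
forceps 0.83 2553 [300.3, 208.4] 254 312 113 330
113 278 293
125 277 295
137 277 295
149 276 295
161 274 297
173 271 299
185 269 301
197 266 302
209 264 303
221 261 308
233 260 309
245 259 309
257 258 309
269 257 261
281  
293  
305 255 312
317 256 309
329 255 309
forceps_grip 0.78 2764 [299.2, 210.1] 254 312 113 330
113 279 293
125 277 295
137 277 295
149 276 295
161 273 297
173 271 299
185 268 301
197 265 303
209 263 305
221 261 307
233 259 309
245 258 309
257 258 310
269 258 310
281  
293  
305 256 312
317 255 310
329 254 310
heelwards 0 [283.4  252.79]
heelwards 30 [283.62 199.81]
heelwards 62 [283.86 138.32]
heelwards 76 [283.98 109.63]
```

Request:
{"op": "move_arm", "data": {
  "commands": [
    [[0.09,-0.015,-0.11],0,0],
    [[0,0,-0.11],0,0],
    [[0,0,-0.11],0,0],
    [[0,0,0],0,-0.2],
    [[0,0,0],0,-0.3],
    [[0,0,0],0,-0.36],
    [[0,0,0],0,-0.36],
    [[0,0,0],0,-0.36]
  ]
}}

```text
t: 21.68
eef_pos: [599.7, 355.5, 203.9]
tcp_rot: [3.141, -0.0, 1.791]
ft_force: [0.2, -0.3, -0.3]
opening: 0.326
grip_force: 0.1
```

Request:
{"op": "move_arm", "data": {
  "commands": [
    [[0,0,0],0,-0.42],
    [[0,0,0],0,-0.46],
    [[0,0,0],0,-0.48],
    [[0,0,0],0,-0.48],
    [[0,0,0],0,-0.48]
  ]
}}

```text
t: 22.1
eef_pos: [599.7, 355.5, 203.9]
tcp_rot: [3.141, -0.0, 1.791]
ft_force: [-0.6, 0.3, 0.7]
opening: 0.261
grip_force: 8.5
```

Request:
{"op": "move_arm", "data": {
  "commands": [
    [[0,0,0.2],0,-0.48],
    [[0,0,0.5],0,-0.48],
    [[0,0,0.9],0,-0.48],
    [[0,0,0.9],0,-0.48],
    [[0,0,0.9],0,-0.48],
    [[0,0,0.9],0,-0.48],
    [[0,0,0.9],0,-0.48],
    [[0,0,0],0,-0.48]
  ]
}}

```text
t: 22.77
eef_pos: [599.9, 355.7, 366.0]
tcp_rot: [3.133, -0.002, 1.791]
ft_force: [0.1, 0.3, 0.6]
opening: 0.264
grip_force: 7.9
```

```bash
python3 - <<'E'
from h import *
np.set_printoptions(precision=2,suppress=True)
c=read_camera('scene');q=read_camera('side')
for n,p in(('scene',c),('side',q)):
  for th in('check_weight','weight_neck','forceps'): print(n,th,[(d['at'],round(d['confidence'],2)) for d in search_frame(th,p)[:3]])
g=c['image'][255:290,295:330].min(2); print(g[5:25,8:24])
for z in(0,30,39): 
    X=onz(c,(310.8,269.7),z); print(z,X,proj(q,X))
for z in(0,20,40): print('screen end',[onz(c,uv,z)[:2] for uv in((325,263),(310,277),(339,318))])
for th in('spatula',): print([(d['at'],onz(q,d['at'],7)) for d in search_frame(th,q)[:2]])
E
```

```text
scene check_weight []
scene weight_neck [([259.6, 148.2], 0.72)]
scene forceps [([258.8, 149.0], 0.74)]
side check_weight []
side weight_neck []
side forceps []
[[  8   5   7   7   7  10   9   8   8   6   8   8   7   9   7   8]
 [  7   6   7   7   7   8   9   9   9   8   9   8   8   8   8   8]
 [  6   6   7   7   7   8   8   7   9   7   7   5   9   8   8   8]
 [  6   7   9   8   6   8   6   8   8   8   8   8   8   6   6   6]
 [  9   6   8   8   8   7   7   7   8   8   8   7   5   6   7  14]
 [  9   8   6   7   7   7   8   7   5   8   4   6   5   6  15  92]
 [  7   7   8   5   6   6   7   7  17   6   5   5  13  70  90 174]
 [  7   8   7   6   6   6  19  71  77  70   9  13  75 153 171 154]
 [  7   8   7   6   5  10  53 145 148 148  38  84 153 163 147  67]
 [  5   6   7   6   7  12  72 143 170 164 108 163 152 108   7   7]
 [  7   6   5   5   9  44  49 115 178 184 171 152  69   7   6   8]
 [  6   6   6   7  15  95  61  94 115 173 154  69   6   7   7   6]
 [  7   7   6   6  18 103  98 156 159 145  69   7   8   6   8   7]
 [  7   7   8   6  19 118 158 155 106  15  21  10   7   6   6   5]
 [  6   8   6  11  75 162 167 114   8  22  30  21   8   6   7   7]
 [  8   7  12  71 144 172 173 113   6   8  19  29  26   9   8   6]
 [  6   7  22 129 146 174 174 169  60   8   8  19  43  12   7   7]
 [  7   8  18 111 158 173 174 171 138  60   6   9  23  18  20   7]
 [  6   7  18 108 148 163 173 172 171 139  37   6   7  23  35   9]
 [  5   6  17  99 132 148 163 172 174 173 112  39   6  10  13  13]]
0 [ 491.83 -277.83   -0.  ] [[288.52 180.94]]
30 [ 475.78 -296.27   30.  ] [[292.32 173.17]]
39 [ 470.96 -301.8    39.  ] [[293.46 170.83]]
screen end [array([ 556.69, -284.38]), array([ 467.39, -303.65]), array([ 435.87, -506.6 ])]
screen end [array([ 545.13, -296.58]), array([ 457.01, -315.6 ]), array([ 425.91, -515.86])]
screen end [array([ 533.56, -308.79]), array([ 446.63, -327.54]), array([ 415.95, -525.11])]
[]
```

Request:
{"op": "move_arm", "data": {
  "commands": [
    [[-0.5,-0.5,0.4],0,-0.48],
    [[-0.9,-0.8,0.4],0,-0.48],
    [[-0.9,-1,0.4],0,-0.48],
    [[-0.9,-1,0],0,-0.48],
    [[-0.3,-1,0],0,-0.48],
    [[0,-1,0],0,-0.48],
    [[0,-1,0],0,-0.48],
    [[0,-1,0],0,-0.48],
    [[0,-1,0],0,-0.48],
    [[0,-1,0],0,-0.48],
    [[0,-1,0],0,-0.48],
    [[0,-1,0],0,-0.48],
    [[0,-1,0],0,-0.48],
    [[0,-1,0],0,-0.48],
    [[0,-1,0],0,-0.48],
    [[0,-1,0],0,-0.48],
    [[0,-1,0],0,-0.48],
    [[0,-1,0],0,-0.48],
    [[0,-1,0],0,-0.48],
    [[0,-1,0],0,-0.48]
  ]
}}

```text
t: 24.88
eef_pos: [494.7, -224.8, 395.4]
tcp_rot: [-3.141, -0.0, 1.79]
ft_force: [-0.2, -0.5, -0.3]
opening: 0.261
grip_force: 7.9
```

Request:
{"op": "move_arm", "data": {
  "commands": [
    [[0,-1,0],0,-0.48],
    [[0,-1,0],0,-0.48],
    [[0,-1,0],0,-0.48],
    [[0,-1,0],0,-0.48],
    [[0,-1,0],0,-0.48],
    [[0,-0.5,0],0,-0.48],
    [[0,0,0],0,-0.48],
    [[0,0,0],0,-0.48]
  ]
}}

```text
t: 25.55
eef_pos: [494.8, -388.3, 395.0]
tcp_rot: [-3.141, -0.001, 1.79]
ft_force: [-0.7, -0.6, -1.4]
opening: 0.261
grip_force: 7.9
```

```bash
python3 - <<'E'
from h import *
import pickle
np.set_printoptions(precision=2,suppress=True)
s=env.state();print(s['t'],s['eef_pos'],s['tcp_rot'],s['opening'],s['grip_force'],s['joints'])
p=read_camera('wrist'); save(p,'w7.png'); pickle.dump(p,open('w7.pkl','wb'))
for th,z in(('check_weight',25),('weight_neck',26),('forceps',200),('petri_dish',8),('tape_roll',25),('crucible',25)):
    for d in cut_out(th,p)[:2]:
        m=d['region'];ys,xs=np.nonzero(m); print(th,round(d['confidence'],2),m.sum(),d['at'],onz(p,d['at'],z),(xs.min(),xs.max(),ys.min(),ys.max()))
E
```

```text
25.55 [ 494.8  -388.33  394.97] [-3.14 -0.    1.79] 0.26062516716514517 7.910259962081909 [-0.77  0.51  1.56  0.    1.08 -0.99]
check_weight 0.51 284 [276.8, 102.3] [ 474.82 -297.22   25.  ] (np.int64(266), np.int64(288), np.int64(94), np.int64(111))
weight_neck 0.54 272 [276.5, 102.4] [ 474.56 -297.45   26.  ] (np.int64(266), np.int64(288), np.int64(94), np.int64(111))
forceps 0.59 3135 [294.2, 208.9] [ 499.32 -363.15  200.  ] (np.int64(252), np.int64(306), np.int64(108), np.int64(331))
petri_dish 0.4 2811 [291.5, 210.6] [ 516.93 -408.73    8.  ] (np.int64(252), np.int64(305), np.int64(108), np.int64(329))
tape_roll 0.61 3849 [408.1, 128.9] [ 613.77 -293.37   25.  ] (np.int64(361), np.int64(439), np.int64(93), np.int64(161))
```

View pics/w7.png

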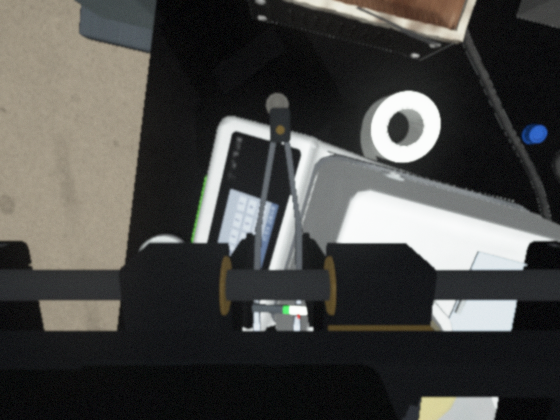

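Weight is at (277,103), partly hidden by the forceps' heel (280,120); instrument's end edge runs (225,120)–(310,140), tape roll at (402,127), pointer bar at (288,310). Shifting the hand sideways for a clear view of the weight.

Request:
{"op": "move_arm", "data": {
  "commands": [
    [[-0.7,0,0],0,-0.48],
    [[-0.7,0,0],0,-0.48],
    [[0,0,0],0,-0.48]
  ]
}}

```text
t: 26.15
eef_pos: [450.9, -387.7, 395.8]
tcp_rot: [-3.141, -0.001, 1.79]
ft_force: [0.0, -0.3, -0.3]
opening: 0.259
grip_force: 7.9
```

```bash
python3 - <<'E'
from h import *
import pickle
np.set_printoptions(precision=2,suppress=True)
s=env.state();print(s['t'],s['eef_pos'],s['tcp_rot'])
p=read_camera('wrist'); save(p,'w8.png'); pickle.dump(p,open('w8.pkl','wb'))
print('cam',ray(p,(280,210))[0])
for th in('check_weight','weight_neck','forceps'):
    for d in cut_out(th,p)[:1]:
        m=d['region'];ys,xs=np.nonzero(m); np.save('w8_'+th+'.npy',m)
        print(th,round(d['confidence'],2),m.sum(),d['at'],(xs.min(),xs.max(),ys.min(),ys.max()))
        if th!='forceps': print('ctr',xs.mean(),ys.mean(),[onz(p,(xs.mean(),ys.mean()),z) for z in(10,20,39)])
        else: print([(r,np.nonzero(m[r])[0][[0,-1]].tolist()) for r in range(ys.min(),ys.max(),14) if m[r].any()])
y=s['tcp_rot'][2];t=np.array([np.cos(y),np.sin(y)])
for d in(76,62,0,-26):
    print(d,[proj(p,np.r_[s['eef_pos'][:2]+d*t,s['eef_pos'][2]-181+dz])[0] for dz in(-5,0,5)])
g=p['image'].astype(int).sum(2)//3
print(g[86:124:2,298:334:2])
im=p['image'].astype(int); G=(im[...,1]>110)&(im[...,0]<90)&(im[...,2]<110); R=(im[...,0]>120)&(im[...,1]<70)&(im[...,2]<70)
for n,m in(('green',G),('red',R)):
    ys,xs=np.nonzero(m[290:340,240:330]); print(n,len(xs),xs.mean()+240 if len(xs) else '',ys.mean()+290 if len(xs) else '',xs.min()+240 if len(xs) else '',xs.max()+240 if len(xs) else '')
E
```

```text
26.15 [ 450.89 -387.72  395.82] [-3.14 -0.    1.79]
cam [ 437.07 -323.62  374.85]
check_weight 0.83 421 [315.0, 114.7] (np.int64(306), np.int64(328), np.int64(104), np.int64(126))
ctr 317.0807600950119 115.08076009501188 [array([ 475.59, -298.93,   10.  ]), array([ 474.53, -299.6 ,   20.  ]), array([ 472.53, -300.89,   39.  ])]
weight_neck 0.85 438 [318.3, 114.8] (np.int64(306), np.int64(329), np.int64(104), np.int64(126))
ctr 317.56392694063925 115.06164383561644 [array([ 476.09, -298.8 ,   10.  ]), array([ 475.02, -299.48,   20.  ]), array([ 472.99, -300.77,   39.  ])]
forceps 0.77 3149 [296.2, 210.4] (np.int64(252), np.int64(306), np.int64(108), np.int64(330))
[(108, [273, 287]), (122, [270, 290]), (136, [270, 290]), (150, [269, 290]), (164, [266, 292]), (178, [264, 294]), (192, [262, 296]), (206, [259, 298]), (220, [257, 300]), (234, [255, 301]), (248, [255, 301]), (262, [254, 301]), (304, [253, 300]), (318, [254, 300])]
76 [array([276.17, 107.96]), array([276.14, 107.25]), array([276.11, 106.5 ])]
62 [array([276.2 , 137.55]), array([276.17, 137.78]), array([276.14, 138.02])]
0 [
[... 941 characters left out ...]
5 115 113 109 107  99  53  20  19  15]
 [ 18  18  19  14  25  68 107 116 115 110 110 108 108 108  95  46  18  17]
 [ 15  12  17  16  53 102 114 111 108 110 113 114 113 109 102  68  20  17]
 [ 21  18  15  25  72 115 121 107 105 115 115 117 111 111 107  87  28  17]
 [ 20  17  16  27  82 111 115 107 107 111 115 115 112 108 105  92  32  18]
 [ 17  21  17  33  88 114 117 106 105 108 113 110 110 106 104  90  28  18]
 [ 18  17  19  31  80 113 114 111 104 103 105 107 104 104 103  79  28  16]
 [ 13  19  16  26  58  99 115 116 108 106 105 104 105 107 102  53  19  20]
 [ 16  20  22  15  36  81 107 116 112 111 110 108 108 105  69  27  18  22]]
green 23 284.47826086956525 309.95652173913044 282 288
red 0
```

Weight axis ≈ (475.0, −299.3); the forceps sit in the hand as expected (heel row 108 vs 107 predicted). Turning to forceps heading −0.3 rad, 40 mm short of the neck, then descending.

Request:
{"op": "move_arm", "data": {
  "commands": [
    [[-0.15,0.3,0],1,-0.48],
    [[-0.15,0.3,0],1,-0.48],
    [[-0.15,0.3,0],1,-0.48],
    [[-0.15,0.3,0],1,-0.48],
    [[-0.15,0.3,0],1,-0.48],
    [[-0.15,0.3,0],1,-0.48],
    [[-0.15,0.3,0],1,-0.48],
    [[-0.15,0.3,0],1,-0.48],
    [[-0.15,0.3,0],1,-0.48],
    [[-0.15,0.3,0],1,-0.48],
    [[-0.15,0.3,0],1,-0.48],
    [[-0.15,0.3,0],1,-0.48],
    [[-0.18,0.25,0],1,-0.48],
    [[0,0,-0.6],0.12,-0.48],
    [[0,0,-0.9],0,-0.48],
    [[0,0,-0.9],0,-0.48],
    [[0,0,-0.9],0,-0.48],
    [[0,0,-0.9],0,-0.48],
    [[0,0,-0.6],0,-0.48],
    [[0,0,0],0,-0.48]
  ]
}}

```text
t: 28.02
eef_pos: [393.9, -272.4, 248.7]
tcp_rot: [3.139, -0.004, 2.841]
ft_force: [0.6, 0.4, -0.8]
opening: 0.261
grip_force: 7.9
```

Request:
{"op": "move_arm", "data": {
  "commands": [
    [[0,0,-0.6],0,-0.48],
    [[0,0,-0.4],0,-0.48],
    [[0,0,-0.25],0,-0.48],
    [[0,0,0],0,-0.48],
    [[0,0,0],0,-0.48]
  ]
}}

```text
t: 28.43
eef_pos: [394.0, -272.8, 214.7]
tcp_rot: [-3.142, 0.0, 2.84]
ft_force: [0.9, -0.5, -1.1]
opening: 0.264
grip_force: 7.9
```

```bash
python3 - <<'E'
from h import *
np.set_printoptions(precision=2,suppress=True)
s=env.state();print(s['t'],s['eef_pos'],s['tcp_rot'],s['ft_force'])
c=read_camera('scene');q=read_camera('side');w=read_camera('wrist'); save(w,'w9.png'); save(c,'c9.png'); save(q,'q9.png')
y=s['tcp_rot'][2];t=np.array([np.cos(y),np.sin(y)])
tip=np.r_[s['eef_pos'][:2]-48*t,27]
for n,p in(('scene',c),('side',q)):
    print(n,'tip',proj(p,tip)[0],'neck',proj(p,[475,-299.3,26])[0],'knob',proj(p,[475,-299.3,39])[0])
    for th in('forceps','weight_neck','tip_a'): print(th,[(d['at'],round(d['confidence'],2)) for d in search_frame(th,p)[:2]])
u,v=proj(c,[455,-293,30])[0].astype(int); g=c['image'].astype(int).sum(2)//3
print(u,v); print(g[v-9:v+10,u-14:u+14])
d=cut_out('forceps',w)[:1]
for d in d:
    m=d['region'];ys,xs=np.nonzero(m);print(d['confidence'],[(r,np.nonzero(m[r])[0][[0,-1]].tolist()) for r in range(ys.min(),ys.max(),20) if m[r].any()])
E
```

```text
28.4333 [ 393.96 -272.84  214.68] [-3.14  0.    2.84] [ 0.91 -0.52 -1.12]
scene tip [301.68 273.13] neck [311.11 270.98] knob [311.23 268.78]
forceps []
weight_neck [([273.5, 144.7], 0.26)]
tip_a [([277.5, 276.5], 0.46)]
side tip [300.35 175.11] neck [292.46 173.51] knob [292.56 171.13]
forceps [([320.5, 174.0], 0.55)]
weight_neck []
tip_a [([317.2, 177.8], 0.38)]
305 271
[[  5   6   4   4   7   6   7   6   6   6  17  10   7   7   8   7   7   7
    8   8   8   6   7   8   8   8   8   8]
 [  5   6   7   4   6   6   8   6   6   7  14  19   8   8   8   7   8   8
    9   7   7   8   7   5   6   8   7   7]
 [  6   7   6   6   4   5  10  12  15  14  22  20   8   7   6   7   7   7
    9   9   6   7   8   7   5   7   7  14]
 [  5   4   6   7  13  15  21  21  29  29  29  23   8   8   7   7   8   7
    7   7   6   6   5   6   5   6  15  93]
 [  9  14  14  15  25  29  29  29  29  28  30  28  19  19  14   7   8   6
    7   7  15   6   7   5  11  71  91 176]
 [ 21  29  29  29  30  30  28  30  29  29  30  30  29  29  28  10   4   7
   21  75  82  76  10  13  76 155 174 156]
 [ 30  29  29  30  29  
[... 1013 characters left out ...]
 45  11   6   6]
 [ 13  13  12  12   8   9   5   5   5   7   6   6   4   6   8  59 160 175
  177 174 141  61   5   9  24  18  20   6]
 [ 10   9   7   5   4   6   5   6   7   5   4   4   7   6  18 110 151 165
  174 175 174 141  38   7   8  22  33   9]
 [  8   5   6   5   4   6   6   5   6   5   4   5   7   6  17 101 134 151
  165 175 176 175 114  39   7   9  14  13]
 [ 15   6   5   4   5   5   6   5   4   7   7   5   8  11  57  91 113 135
  152 168 175 176 176 115  39   7   8  19]]
0.59 [(108, [274, 286]), (128, [271, 290]), (148, [271, 290]), (168, [266, 292]), (188, [263, 295]), (208, [260, 298]), (228, [255, 301]), (248, [254, 301]), (268, [255, 301]), (308, [252, 305]), (328, [253, 300])]
```

Request:
{"op": "move_arm", "data": {
  "commands": [
    [[0,0,-0.12],0,-0.48],
    [[0.237,-0.075,0],0,-0.48],
    [[0.237,-0.075,0],0,-0.48],
    [[0.237,-0.075,0],0,-0.48],
    [[0.237,-0.075,0],0,-0.48],
    [[0.237,-0.075,0],0,-0.48],
    [[0,0,0],0,-0.48],
    [[0,0,0],0,-0.48]
  ]
}}

```text
t: 29.6
eef_pos: [429.4, -283.9, 210.4]
tcp_rot: [3.141, -0.0, 2.841]
ft_force: [-0.6, 0.2, -1.3]
opening: 0.259
grip_force: 7.9
```

```bash
cat > chk.py <<'E'
from h import *
np.set_printoptions(precision=2,suppress=True)
s=env.state();print(s['t'],s['eef_pos'],s['tcp_rot'],s['ft_force'],s['opening'],s['grip_force'])
c=read_camera('scene');w=read_camera('wrist'); save(w,'wa.png'); save(c,'ca.png')
y=s['tcp_rot'][2];t=np.array([np.cos(y),np.sin(y)])
print('tip',np.r_[s['eef_pos'][:2]-48*t-1*np.array([t[1],-t[0]]),s['eef_pos'][2]-184])
u,v=311,270; g=c['image'].astype(int).sum(2)//3
print(u,v); print(g[v-10:v+5,u-14:u+8])
im=w['image'].astype(int)[295:332,240:320]
G=(im[...,1]>im[...,0]+40)&(im[...,1]>im[...,2]+30); R=(im[...,0]>im[...,1]+50)&(im[...,0]>im[...,2]+50)
for n,m in(('green',G),('red',R)):
    ys,xs=np.nonzero(m); print(n,len(xs),(xs.mean()+240,ys.mean()+295,xs.min()+240,xs.max()+240,ys.min()+295,ys.max()+295) if len(xs) else '')
E
python3 chk.py
```

```text
29.6 [ 429.42 -283.93  210.42] [ 3.14 -0.    2.84] [-0.59  0.23 -1.32] 0.258966271939333 7.91021391749382
tip [ 474.96 -299.12   26.42]
311 270
[[  5   4   6   6   4   5   7   6   5   5   6   6   6   7  10  12  11   9
    9   8   8   8]
 [  6   5   5   6   6   6   4   7   5   5   6   6   6   8  13  16   9   8
    8   9   7   7]
 [  8   6   6   6   5   5   6   4   6   6   8  10  13  15  20  14   6   8
    7   7   8   9]
 [  8   4   5   6   5   5   5   7   5   8  17  21  25  29  29  19   9   7
    8   8   7   6]
 [  9   6   8  10   9  14  15  15  16  19  29  29  29  30  29  28  19  15
   13   8   7  14]
 [ 12  12  15  21  22  30  29  29  29  29  28  29  29  28  29  29  29  29
   25  10  15  93]
 [ 22  15  30  29  29  30  28  30  29  30  29  30  30  29  29  29  29  29
   30  26  91 176]
 [ 37  18  28  29  29  30  29  29  29  30  29  30  29  29  29  29  31  45
   30  39 149 156]
 [ 32  27  28  29  29  29  29  28  29  28  29  30  30  29  29  29  32  71
   34  29  24  69]
 [ 26  28  30  30  29  30  29  29  30  30  29  30  29  29  29  30  29  37
   31  32  27   6]
 [ 35  28  29  29  28  29  30  29  30  30  30  29  29  30  27  37  28  30
   30  32  19   8]
 [ 51  24  29  29  41  29  30  32  31  29  28  28  33  30  24  37  32  24
   17  13  12   7]
 [ 19  19  29  37  60  30  30  37  33  32  28  24  34  27  21  14  13  13
   13   9   6   6]
 [ 13  11  25  30  39  38  32  28  31  31  26  14  14  14  13  10   9  10
   13   6   7   7]
 [ 12  11  18  27  44  41  28  16  11  14  12  11  10   8   5   7   7  16
   22   6   9   8]]
green 60 (np.float64(284.81666666666666), np.float64(308.31666666666666), np.int64(282), np.int64(289), np.int64(304), np.int64(314))
red 9 (np.float64(299.0), np.float64(316.3333333333333), np.int64(298), np.int64(300), np.int64(315), np.int64(318))
```

Tips are computed to be round the neck (within 0.5 mm) with no contact force. Squeezing to 20 mm over the grips.

Request:
{"op": "move_arm", "data": {
  "commands": [
    [[0,0,0],0,-0.52],
    [[0,0,0],0,-0.55],
    [[0,0,0],0,-0.58],
    [[0,0,0],0,-0.58],
    [[0,0,0],0,-0.58],
    [[0,0,0],0,-0.58]
  ]
}}

```text
t: 30.2
eef_pos: [429.1, -284.0, 210.6]
tcp_rot: [3.142, 0.0, 2.84]
ft_force: [0.2, 0.7, 0.3]
opening: 0.211
grip_force: 12.5
```

```bash
python3 chk.py | grep -v '\['; python3 -c "
from h import *
s=env.state();print(s['opening'],s['grip_force'],s['ft_force'])"
```

```text
311 270
    7   9   6   8]
    9   8   8   8]
    7   7   8   7]
    7   8   5   7]
   13   6   7  14]
   25  10  15  93]
   29  26  92 176]
   28  42 174 156]
   27  39 150  68]
   32  31  26   6]
   30  37  20   8]
   17  13  12   6]
   13   9   7   5]
   10   5   9   6]
   18   4   6   7]]
green 51 (np.float64(290.5686274509804), np.float64(307.94117647058823), np.int64(288), np.int64(294), np.int64(304), np.int64(312))
red 10 (np.float64(293.0), np.float64(315.5), np.int64(292), np.int64(294), np.int64(314), np.int64(317))
0.20873572682343478 12.550003230571747 [-0.46855242 -0.05372554 -0.93398447]
```

Pointer (293) is on the green band (288–294), grip 12.5 N; I'll tighten it slightly to the middle and lift.

Request:
{"op": "move_arm", "data": {
  "commands": [
    [[0,0,0],0,-0.592],
    [[0,0,0],0,-0.592],
    [[0,0,0.05],0,-0.592],
    [[0,0,0.05],0,-0.592],
    [[0,0,0.05],0,-0.592],
    [[0,0,0.1],0,-0.592],
    [[0,0,0.2],0,-0.592],
    [[0,0,0.3],0,-0.592],
    [[0,0,0.4],0,-0.592],
    [[0,0,0.4],0,-0.592],
    [[0,0,0.4],0,-0.592],
    [[0,0,0.4],0,-0.592],
    [[0,0,0.3],0,-0.592],
    [[0,0,0.15],0,-0.592],
    [[0,0,0.05],0,-0.592],
    [[0,0,0],0,-0.592],
    [[0,0,0],0,-0.592],
    [[0,0,0],0,-0.592]
  ]
}}

```text
t: 31.8
eef_pos: [429.1, -284.0, 295.5]
tcp_rot: [3.141, -0.001, 2.84]
ft_force: [0.6, -0.6, -0.8]
opening: 0.204
grip_force: 13.3
```

```bash
python3 chk.py | grep -E 'green|red|tip|^3'; python3 - <<'E'
from h import *
np.set_printoptions(precision=2,suppress=True)
c=read_camera('scene');q=read_camera('side');s=env.state()
y=s['tcp_rot'][2];t=np.array([np.cos(y),np.sin(y)]);tip=np.r_[s['eef_pos'][:2]-48*t,s['eef_pos'][2]-182]
print('knob proj',proj(c,tip),proj(q,tip),'old place',proj(c,[475,-299.3,20]),proj(q,[475,-299.3,20]))
for n,p in(('scene',c),('side',q)):
    for th in('check_weight','forceps'): print(n,th,[(d['at'],round(d['confidence'],2)) for d in search_frame(th,p)[:2]])
a=[]
for p,u0,v0 in((c,311,262),(q,294,166)):
    a.append(cv2.resize(p['image'][v0-25:v0+25,u0-25:u0+25],(396,396),interpolation=cv2.INTER_CUBIC))
cv2.imwrite('pics/fin.png',np.clip(np.hstack(a)[:,:,::-1].astype(float)*1.6,0,255).astype(np.uint8))
E
```

```text
31.8 [ 429.05 -283.95  295.51] [ 3.14 -0.    2.84] [ 0.63 -0.63 -0.79] 0.20354685083311108 13.265819996595383
tip [ 474.59 -299.16  111.51]
311 270
green 60 (np.float64(291.7), np.float64(308.1), np.int64(288), np.int64(295), np.int64(304), np.int64(313))
red 11 (np.float64(292.0909090909091), np.float64(315.3636363636364), np.int64(291), np.int64(293), np.int64(314), np.int64(317))
knob proj [[311.78 255.52]] [[293.12 157.14]] old place [[311.05 271.99]] [[292.42 174.6 ]]
scene check_weight []
scene forceps []
side check_weight [([240.1, 291.5], 0.3)]
side forceps [([311.0, 157.4], 0.52)]
```

View pics/fin.png

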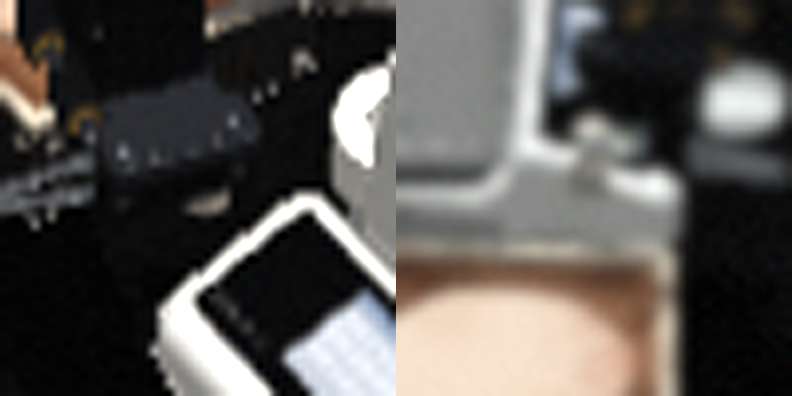

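The final view shows the weight hanging upright in the air: knob at side pixel (293,157), as predicted for the lift, with its body below, and its old place empty. The red pointer (292.1) is on the middle of the green band (291.7).

Request:
{"op": "move_arm", "data": {
  "commands": [
    [[0,0,0],0,-0.592],
    [[0,0,0],0,-0.592],
    [[0,0,0],0,-0.592],
    [[0,0,0],0,-0.592],
    [[0,0,0],0,-0.592],
    [[0,0,0],0,-0.592]
  ]
}}

```text
t: 32.7
eef_pos: [429.1, -284.0, 296.1]
tcp_rot: [3.142, 0.0, 2.84]
ft_force: [-0.3, -0.5, -1.6]
opening: 0.207
grip_force: 13.3
```

```bash
python3 chk.py | grep -E 'green|red|^3'; python3 -c "
from h import *
print(env.job_done())"
```

```text
32.7 [ 429.1  -284.    296.07] [3.14 0.   2.84] [-0.27 -0.54 -1.59] 0.2066981512006126 13.265405595302582
311 270
green 61 (np.float64(291.75409836065575), np.float64(308.0163934426229), np.int64(288), np.int64(295), np.int64(303), np.int64(313))
red 11 (np.float64(292.0909090909091), np.float64(315.3636363636364), np.int64(291), np.int64(293), np.int64(314), np.int64(317))
the job is handed in; nothing more can be done
None
```

Job handed in at about 33 s: the lid is open (on the second grip of the spatula, as the first slipped), the spatula is back on the bench, and the forceps hold the weight upright about 8 cm up, with the pointer steady mid-band.

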